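Fit a suction lance into the vacuum block and lock it

ROBOT

A 6-joint arm with a two-finger parallel gripper is mounted at the origin on the work surface. World frame = base frame: x ahead of the robot, y to its left, z up, the work surface at z = 0. Lengths are in mm, angles in rad, forces in N, time in s.
With the tool pointing down it reaches from about 400 to 825 mm from the base axis. Payload 7 kg.
Tool frame: the origin (TCP) lies at the very end of the fingers, on their centre line; the grasp point (between the pads) lies 19 mm behind it; z points along the fingers, y is the line along which they close (so a half turn about z gives the same grasp; the last joint's range is limited). The gripper opens to 88 mm and grips with 3 to 60 N. Pads are 19 mm wide; open, the fingers measure 130 mm over their backs; the gripper's body (78 mm by 193 mm) begins 47 mm behind the grasp point.
Start: joints at [1.584, 0.359, 0.012, 0, -1.224, -0.288], TCP at [183.174, 649.648, 188.761] pointing down, gripper open.
Joint ranges: [-3.07, 3.07], [-1.43, 2.12], [-1.02, 1.25], [-3.03, 1.67], [-3.05, -0], [-3.03, 3.03]. Speed limits (rad/s): [2.39, 2.39, 3.01, 3.14, 3.14, 3.14].

INTERFACE

Orientations are given as a unit quaternion [x, y, z, w].
In Python, from plant import bot gives the robot as it stands. Calls block until the motion is done:
- bot.move_ptp(position, orientation): joint-space move of the TCP to a pose.
- bot.line_to(position, velocity=150, ori=None): straight line of the TCP; ori=None keeps the orientation; velocity is the mean speed in mm/s.
- bot.move_joints(angles): joint-space move.
- bot.move_gripper(opening, force=None): finger opening in mm; force is the grip in N (None keeps the last); returns when the fingers have stopped.
- bot.pause(seconds).
- bot.solve_ik(position, orientation): joint angles nearest the present ones, or None.
- bot.read_state(): the state.
- bot.camera(name): name is "scene" or "top" or "wrist"; returns the picture (400x640x3 uint8, red, green, blue); there is no depth.
- bot.get_calibration(name): a dict with "fx", "fy", "cx", "cy" (pixels), "view" (4x4, takes a point from world to camera coordinates); the wrist camera has in their place "T_tool_cam" (4x4, takes a point from camera to tool coordinates, whose origin is the TCP and whose axes are the flange's). Camera axes: x right, y up, looking along -z (the intrinsics and any distortion apply to the point x, -y, -z); pixel columns grow to the right and rows downward; lengths in mm; the calibration is good to about 2 mm. A picture is of the moment at which its call begins: read the wrist's pose just before it. get_calibration takes no time and is no camera call.
A pose or a line that the arm cannot do raises bot.Unreachable and nothing moves.
- bot.close_job(): hands the job in; it is judged then, once.
The state is a dict: "t": time; "joint_pos": joint angles; "qvel": joint speeds; "tau": joint torques, N m; "tcp_pos": TCP position; "eef_rot": TCP orientation; "contact_force": force on the tool from outside, world axes, zero at the start; "moment": the same for the moment, N m; "width": finger opening in mm; "finger_force": force on a finger pad.
Only numpy, scipy, OpenCV 4.12 (cv2) and the standard library are available. Lean on these libraries where they do the work, as an engineer would, in place of code of your own. Each camera call takes 0.05 s, during which the arm holds its last target. There are 200 camera calls.

TASK

Take the lance with the blue sleeve from its rest and push its bare end straight into the port of the vacuum block, past the seal, firmly but without ramming it, until it is fully home with its dark collar flush against the block, while the red cam is still open. Then turn the red cam a quarter turn anticlockwise (seen from above) by its black knob until its blade lies fully across behind the collar, and let go. Leave the orange lance and the other goods and tools where they are.

Things in the scene. Friction and masses are not known exactly. Their poses are not given: they have to be found in the camera images.
- blue_lance: Lance to fit: rigid round rod, 183 mm, about 0.2 kg. Origin on its axis, mid-sleeve; x axis towards the bare end that goes in the port; roll arbitrary. Along x (mm): black tail -43 to -35, BLUE sleeve (dia 30) to +35, aluminium tube (dia 22) to 89.5, dark collar (dia 48) to 99.5, bare end (dia 22) to 140, its last 6 tapering to dia 18. Starts level in a rest, axis 50 mm up.
- blue_lance_tip (a point): Centre of the flat bare end of the blue lance (140 mm along its x axis).
- orange_lance: A spare lance of the same shape with an ORANGE sleeve, in a like rest; same frame. Not to be touched. Which of the two places holds which lance varies.
- port (a point): Centre of the port's mouth, 55 mm up, in a ring of blue dashes. x axis: level, straight into the bore; z up. Bore dia 24 mm, 40 mm deep. Sprung seal narrowing it to 18 mm at 24 mm depth: the tube meets it at about 20 mm, takes 10 to 25 N to pass, then drags at about 10 N and stays where left. Home: tip on the bore's floor at 40 mm, collar flush on the face.
- cam (a joint): Angle of the red cam (rad): 0 or a little below = open, 1.57 = closed, growing anticlockwise from above. In the port's frame at 0 the blade points to -x beside the tube's path, the handle to +x over the block; at 1.57 the blade points to -y, the handle to +y. About 2 N at the knob turns it; it stays where left. The lance's collar stops it unless home or nearly so.
- cam_pivot (a point): On the cam's upright axis, 122 mm up; in the port's frame 20 mm out from the face (-x) and 42 mm to +y. Blade: 50 mm long from the axis, 18 mm wide, 68 to 77 mm up; closed, it lies across above the tube just behind the collar, and draws in a lance that stands a little out. Handle: opposite, 87 mm long, 91 to 101 mm up.
- cam_knob (a point): Middle of the black upright round knob on the handle's end: dia 20 mm, from 101 to 143 mm up, this point 122 mm up and 80 mm from the pivot's axis. x axis from the pivot outward along the handle (turns with the cam).
- crisp_tin: Green cylinder, 74 mm diameter, 200 mm tall, standing. Leave it.
- milk_can: Can with a blue band, 74 mm diameter, 80 mm tall. Leave it.
- jam_jar: Jar with a red cap, 70 mm diameter, 100 mm tall. Leave it.
- cordial: Amber bottle with a yellow cap, 68 mm diameter, 220 mm tall. Leave it.
- wrench: Steel wrench, 180 mm long, lying. Leave it.
- rest_a: Black and grey rest of the blue lance, fixed; origin on the table below the lance's origin, give or take 3 mm; x axis along the lance. Grey saddles at +75 mm (8 mm thick) and -31 mm (6 mm thick) with lugs beside the lance up to 48 mm; between them only a base 60 mm wide, 8 mm thick.
- block: The vacuum block, fixed. Origin on the table below the port's mouth, x axis into the bore, z up. Aluminium front 90 mm wide, 84 mm high, face at x = 0, a blue stripe on its top above the bore; blue housing behind to x = 135 mm, 110 mm wide, with a brass cap to 100 mm height. The cam's bracket stands on the face: x -34 to 0, y 30 to 56 mm, 61 mm high.
Not all that is in view belongs to the job. Leave any pink look-alike of the block alone.

How it is judged (in metres and radians):
On the way, in this order (a step that is already met when the one before it is completed fails the run):
1. the blue lance is pushed fully home in the port while the cam is still open (x of blue_lance_tip in the frame of port above 0.0375 m and angle between the x axis of blue_lance and the x axis of port, either way round below 0.1 rad and distance between blue_lance_tip and port below 0.045 m and value of joint cam below 0.4 rad), for 0.2 s.
2. the cam is turned closed behind the collar (value of joint cam above 1.4 rad and x of blue_lance_tip in the frame of port above 0.0375 m), for 0.2 s.
At the end, for the whole second after the job is handed in: The blue lance's tip is at least 37.5 mm deep in the port (bottom: 40 mm), within 0.1 rad of the port's axis and at rest, the cam is turned past 1.4 rad, and the orange lance is within 20 mm of where it was (all of step 2 and distance between blue_lance_tip and port below 0.045 m and angle between the x axis of blue_lance and the x axis of port, either way round below 0.1 rad and linear speed of blue_lance below 0.02 m/s and distance of orange_lance from where it was at the start of the episode below 0.02 m); the robot touches nothing.
It fails at once if the lance is rammed in: over 60 N between the blue lance and the block while the cam is still open (contact force between blue_lance and block above 60 N and value of joint cam below 0.4 rad).
It fails at once if the orange lance is moved by more than 20 mm (distance of orange_lance from where it was at the start of the episode above 0.02 m).
It fails at once if one of the goods or tools is moved by more than 30 mm (distance of any of crisp_tin, milk_can, jam_jar, cordial, wrench from where it was at the start of the episode above 0.03 m).
It also fails if it takes over 64 s, if anything falls off the work surface, if the arm or the gripper's body presses on something with over 40 N, if the wrist force passes 120 N, or if a joint passes its speed limit or range.

## Working session

There is one attempt and no reset: what is moved stays moved. The work goes in short steps, each a Python script; the robot and the scene stay as the last script left them, time stands still between calls to the robot, and variables do not carry over. Pictures are saved under pics/ and viewed, at most 10 in all, crops included, and the job is handed in when it is done.

```bash
ls; mkdir -p pics; python3 - <<'E'
from plant import bot
import cv2,numpy as np
for n in("scene","top"):
    im=bot.camera(n); cv2.imwrite(f"pics/{n}0.png",im[:,:,::-1]); c=bot.get_calibration(n); print(n,{k:(np.round(v,3).tolist()) for k,v in c.items()})
c=bot.get_calibration("wrist");print({k:np.round(v,3).tolist() for k,v in c.items()})
s=bot.read_state();print(s['eef_rot'],s['t'],s['width'])
E
```

```text
pics
scene {'fx': 411.491, 'fy': 411.491, 'cx': 310.7, 'cy': 199.51, 'view': [[0.195, 0.981, -0.015, -142.583], [-0.791, 0.166, 0.589, 312.711], [0.58, -0.103, 0.808, -1515.853], [0.0, 0.0, 0.0, 1.0]]}
top {'fx': 424.897, 'fy': 424.897, 'cx': 320.972, 'cy': 191.778, 'view': [[0.024, -1.0, -0.008, 34.991], [0.983, 0.022, 0.182, -503.789], [-0.182, -0.013, 0.983, -1281.181], [0.0, 0.0, 0.0, 1.0]]}
{'fx': 324.805, 'fy': 324.805, 'cx': 312.737, 'cy': 205.07, 'T_tool_cam': [[-0.001, 0.956, 0.292, 79.864], [1.0, 0.001, 0.0, 0.775], [0.0, 0.292, -0.956, -195.083], [0.0, 0.0, 0.0, 1.0]]}
[ 9.90565548e-01 -1.37037803e-01 -3.93500301e-05  7.30508335e-04] 0.1 87.65156535474145
```

View pics/scene0.png

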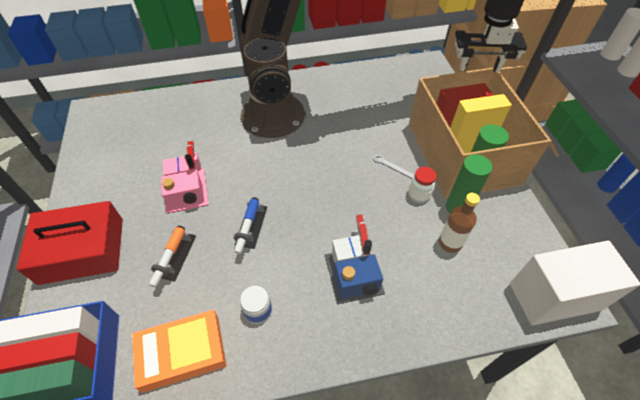

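View pics/top0.png

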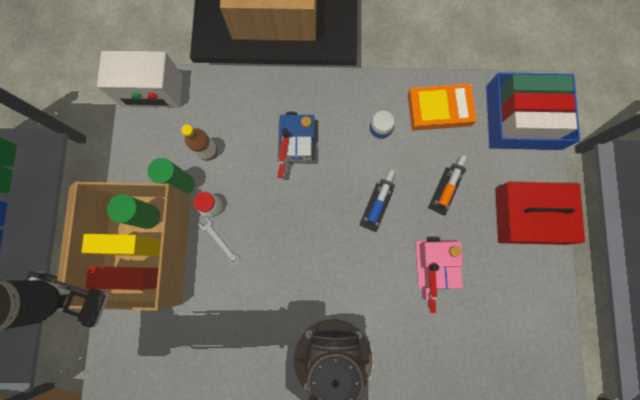

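Top view: the blue-sleeved lance is at about (378,207) with its bare end up at (392,175). The orange one is at (452,188). The blue block is at (298,138), with its cam on the left (red blade at (284,168)). The pink look-alike is at (440,265). The target is the blue lance and the blue/aluminium block. I'll take a rough fix and confirm in one enlarged crop.

```bash
cat > h.py <<'E'
from plant import bot
import cv2,numpy as np
from scipy.spatial.transform import Rotation as R
def cam(n):
    """K, camera-to-world transform (before taking the picture)"""
    c=bot.get_calibration(n); K=(c['fx'],c['fy'],c['cx'],c['cy'])
    if n!='wrist': return K,np.linalg.inv(np.array(c['view'])),c
    s=bot.read_state();T=np.eye(4);T[:3,:3]=R.from_quat(s['eef_rot']).as_matrix();T[:3,3]=s['tcp_pos']
    return K,T@np.array(c['T_tool_cam']),c
def shot(n,name=None):
    K,T,c=cam(n); im=bot.camera(n)
    if name: cv2.imwrite(name,im[:,:,::-1])
    return im,K,T
def onplane(uv,z,K,T):
    uv=np.atleast_2d(uv).astype(float)
    d=np.c_[(uv[:,0]-K[2])/K[0],-(uv[:,1]-K[3])/K[1],-np.ones(len(uv))]@T[:3,:3].T
    o=T[:3,3]; return o+d*((z-o[2])/d[:,2])[:,None]
def proj(p,K,T):
    q=np.linalg.inv(T)@np.r_[p,1]; return np.array([K[2]+K[0]*q[0]/-q[2],K[3]-K[1]*q[1]/-q[2]])
def down(yaw):
    """tool z down, tool y at angle yaw+90deg -> tool x along... returns quat with tool x axis at yaw"""
    x=np.array([np.cos(yaw),np.sin(yaw),0]);z=np.array([0,0,-1.]);return R.from_matrix(np.c_[x,np.cross(z,x),z]).as_quat()
E
python3 - <<'E'
from h import *
im,K,T=shot('top')
for n,uv,z in(('sleeve',(378,207),55),('tip',(392,175),50),('port stripe front',(299,160),84),('stripe back',(299,137),84),('knob',(285,133),143),('bladeend',(282,177),77),('orange',(452,188),55),('milk',(382,120),80)): print(n,onplane(uv,z,K,T)[0].round())
sc=bot.camera('scene')
a=cv2.resize(im[100:240,250:410],None,fx=4,fy=4,interpolation=2)[:560,:480*1]
b=cv2.resize(im[100:240,250:480],(800,487),interpolation=2); cv2.imwrite('pics/c1.png',b[:,:,::-1])
E
```

```text
sleeve [ 458. -130.   55.]
tip [ 561. -175.   50.]
port stripe front [594. 116.  84.]
stripe back [668. 119.  84.]
knob [660. 157. 143.]
bladeend [541. 167.  77.]
orange [ 522. -359.   55.]
milk [ 730. -140.   80.]
```

View pics/c1.png

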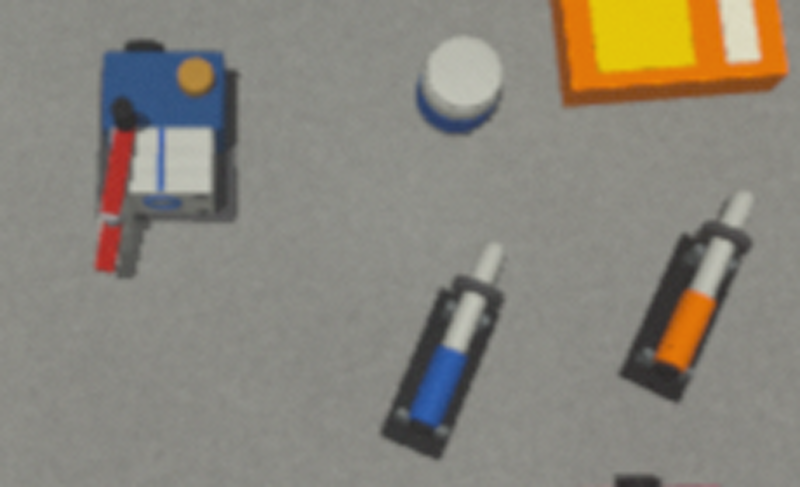

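The crop confirms the target lance: blue sleeve at crop (440,385) and bare end at (492,250), in a black rest. The orange spare is at (690,330). The port block has its stripe at crop (162,160), the cam pivot near (110,215) and the knob at (123,110). Next I look from near with the wrist camera.

```bash
python3 - <<'E'
from h import *
for yaw in (-0.4,0,np.pi-.4,np.pi): print(yaw,[None if (q:=bot.solve_ik(p,down(yaw))) is None else np.round(q,2).tolist() for p in([480,-140,160],[500,120,180],[640,157,160])])
bot.move_ptp([480,-140,150],down(-0.4)); im,K,T=shot('wrist','pics/w1.png'); 
try:
    bot.move_ptp([500,120,180],down(np.pi)); 
except bot.Unreachable as e: print(e); bot.move_ptp([560,120,200],down(0))
im2,K,T2=shot('wrist','pics/w2.png')
np.savez('w.npz',T=T,T2=T2,K=K); cv2.imwrite('pics/w12.png',np.hstack([cv2.resize(i,(400,250),interpolation=3)for i in(im,im2)])[:,:,::-1])
print(bot.read_state()['t'])
E
```

```text
-0.4 [[0.11, 0.09, -0.41, 0.0, -1.07, 1.06], [0.62, 0.1, -0.35, 0.0, -1.12, 0.55], [0.54, 0.35, -0.07, 0.0, -1.15, 0.63]]
0 [[0.11, 0.09, -0.41, 0.0, -1.07, 1.46], [0.62, 0.1, -0.35, 0.0, -1.12, 0.95], [0.54, 0.35, -0.07, 0.0, -1.15, 1.03]]
2.741592653589793 [[0.11, 0.09, -0.41, 0.0, -1.07, -2.08], [0.62, 0.1, -0.35, 0.0, -1.12, -2.59], [0.54, 0.35, -0.07, 0.0, -1.15, -2.51]]
3.141592653589793 [[0.11, 0.09, -0.41, 0.0, -1.07, -1.68], [0.62, 0.1, -0.35, 0.0, -1.12, -2.19], [0.54, 0.35, -0.07, 0.0, -1.15, -2.11]]
6.0
```

View pics/w1.png

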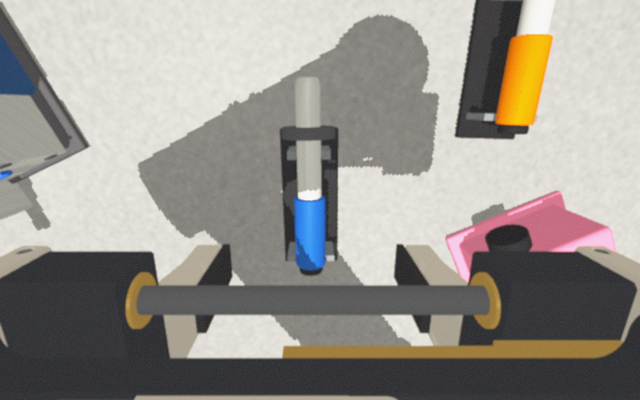

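View pics/w2.png

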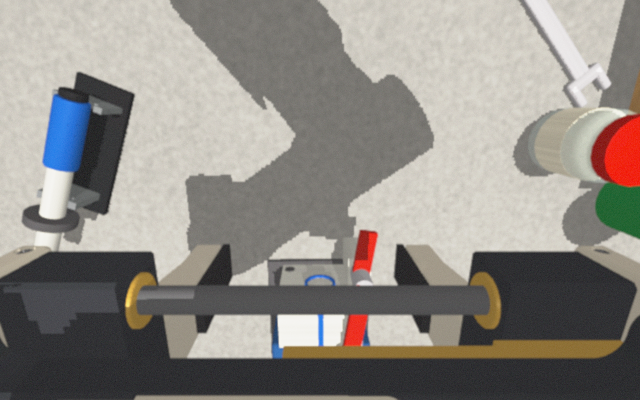

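w1 shows the blue lance lined up in view: sleeve at (310,235), white/grey tube up to the tip at (308,78) and collar at row 133. w2 shows the block's ring at (320,280) and stripe at (321,330), partly hidden behind the gripper. I'll compute the lance pose and take block views in the clear half of the picture from both yaws, which cancels the wrist camera's lateral bias.

```bash
cat >> h.py <<'E'
def blue(im,lo=(100,120,60),hi=(125,255,255)):
    return cv2.inRange(cv2.cvtColor(im,cv2.COLOR_RGB2HSV),lo,hi)
def blobs(m,amin=15):
    n,l,s,c=cv2.connectedComponentsWithStats(m); return [(np.round(c[i],1).tolist(),s[i].tolist()) for i in range(1,n) if s[i,4]>=amin],l
E
python3 - <<'E'
from h import *
w=np.load('w.npz');K=w['K'];T=w['T'];im=cv2.imread('pics/w1.png')[:,:,::-1]
m=blue(im);m[:,:250]=0;m[:,350:]=0;b,l=blobs(m);print(b)
ys,xs=np.nonzero(m);P=onplane(np.c_[xs,ys],50,K,T)[:,:2]
r=cv2.minAreaRect(P.astype(np.float32));print('sleeve@50',r, 'c@65',onplane([[xs.mean(),ys.mean()]],65,K,T))
# axis from midpoints per row of sleeve+tube
hsv=cv2.cvtColor(im,cv2.COLOR_RGB2HSV);g=im.max(2)
mid=[]
for y in range(82,124):
    row=[x for x in range(285,335) if im[y,x].min()>135 and im[y,x].max()<190]
    if y in(90,110): print(y,row[:1],row[-1:],[tuple(map(int,im[y,x])) for x in (290,308,325)])
for y in range(205,262):
    x=np.nonzero(m[y])[0]; mid.append((x.mean(),y))
A=onplane(mid,50,K,T); f=np.polyfit(A[:,0],A[:,1],1);print('slope ang',np.arctan(f[0]),'tip pred y',np.polyval(f,561)); print('tip px',onplane((307.5,78),50,K,T),onplane((307.5,100),50,K,T))
# block shots
for k,(p,yaw) in enumerate([([585,120,190],np.pi),([530,120,190],0)]):
    bot.move_ptp(p,down(yaw)); shot('wrist'); K,T,_=cam('wrist'); im=bot.camera('wrist'); np.savez(f'b{k}.npz',T=T,K=K); cv2.imwrite(f'pics/b{k}.png',im[:,:,::-1])
a,b=[cv2.imread(f'pics/b{k}.png')[0:300,160:480] for k in(0,1)]
cv2.imwrite('pics/b01.png',cv2.resize(np.hstack([a,b]),(800,375),interpolation=2)); print(bot.read_state()['t'])
E
```

```text
[([309.8, 232.9], [294, 195, 32, 76, 2140])]
sleeve@50 ((444.7421875, -121.56683349609375), (30.421157836914062, 78.51740264892578), 67.72760009765625) c@65 [[ 451.09884728 -124.83962252   65.        ]]
90 [294] [321] [(135, 133, 127), (192, 191, 181), (138, 138, 131)]
110 [295] [320] [(137, 132, 128), (192, 189, 179), (138, 136, 128)]
slope ang -0.38973247194623417 tip pred y -169.66319903729894
tip px [[ 576.23995336 -175.81548429   50.        ]] [[ 559.90924814 -168.82456944   50.        ]]
9.2417
```

View pics/b01.png

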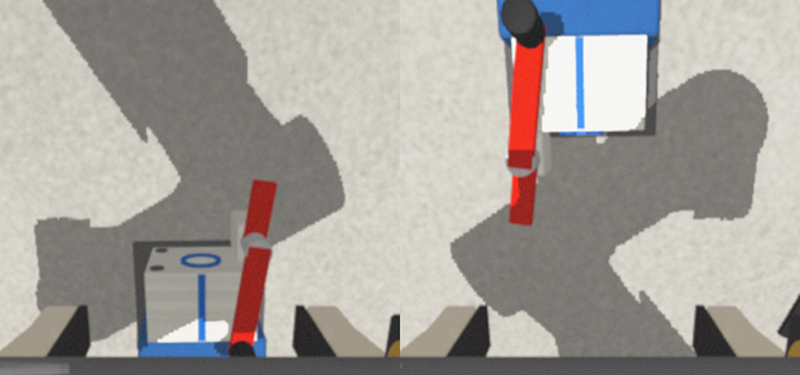

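b01, left (yaw π): blue ring at crop (201,260), stripe at (202,275–340), cam open with blade at (262,200). Right (yaw 0): stripe at (580,38–128) and knob at (520,15). Now I compute the port pose from these, then grasp the lance.

```bash
python3 - <<'E'
from h import *
D=[]
for k,win in enumerate([(222,268,308,335),(33,98,290,318)]):
    w=np.load(f'b{k}.npz');K,T=w['K'],w['T'];im=cv2.imread(f'pics/b{k}.png')[:,:,::-1];m=blue(im)
    pts=[(win[2]+x.mean(),y) for y in range(win[0],win[1]) if len(x:=np.nonzero(m[y,win[2]:win[3]])[0])>1]
    P=onplane(pts,84,K,T);f=np.polyfit(P[:,0],P[:,1],1);print(k,len(pts),'ang',np.arctan(f[0]),'y@595',np.polyval(f,595),'xrange',P[:,0].min(),P[:,0].max())
    if k==0:
        s=m[195:219,295:350];ys,xs=np.nonzero(s);u=((xs.min()+xs.max())/2+295,(ys.min()+ys.max())/2+195);print('ring',u,xs.min()+295,xs.max()+295,ys.min()+195,ys.max()+195,onplane(u,55,K,T))
    r=cv2.inRange(im,(120,0,0),(255,60,60))
    # knob top (dark) in b1
w=np.load('b1.npz');K,T=w['K'],w['T'];im=cv2.imread('pics/b1.png');d=(im.max(2)<45).astype(np.uint8)
b,l=blobs(d[:45,220:300],30);print('dark',b)
# front top edge in b1
print([int(v) for v in im[95:112,320].min(1)], onplane((320,104),84,K,T))
E
```

```text
0 46 ang 0.006121215839961379 y@595 126.60794475128154 xrange 614.93650974097 664.044193635263
ring (np.float64(320.0), np.float64(208.0)) 305 335 203 213 [[609.65508701 126.32534729  55.        ]]
1 65 ang 0.013561651113735727 y@595 126.36798696148855 xrange 617.0108707225835 667.6874238708937
dark [([45.8, 27.6], [31, 13, 24, 25, 257])]
[244, 244, 244, 244, 244, 245, 245, 246, 244, 214, 103, 53, 90, 121, 164, 195, 202] [[611.11508925 112.6866496   84.        ]]
```

```bash
python3 - <<'E'
from h import *
a=-0.39;u=np.array([np.cos(a),np.sin(a)]);o=np.array([446.6,-122.4]);g=o+12*u
bot.move_ptp([*g,110],down(a)); bot.line_to([*g,31],100); bot.move_gripper(20,50); s=bot.read_state();print(s['width'],s['finger_force'],s['contact_force'])
bot.line_to([*g,100],100)
bot.move_ptp([460,127,100],down(0.01)); 
s=bot.read_state();print(s['t'],s['width'],s['contact_force'],s['tcp_pos'],s['moment'])
im,K,T=shot('wrist','pics/h1.png')
M=T; tcp=np.array(s['tcp_pos'])
for d in(128,): print('tip pred',proj(tcp+[d,0.01*d,19],K,T),'collar',proj(tcp+[82,0.8,43],K,T),'port',proj([610,126.6,55],K,T))
cv2.imwrite('pics/h1c.png',cv2.resize(im[0:300,160:480],(640,600),interpolation=2)[:,:,::-1])
E
```

```text
20.187032967973067 0.0 [0.44577704 0.13130635 0.24879396]
14.275 19.9166764332675 [-0.32680831  0.19651179 -0.91113778] [459.74931898 126.28669797  99.61978669] [-0.03002874  0.00678054  0.01496202]
tip pred [310.72944509  -0.79622716] collar [310.80843611 100.26916924] port [313.00501615  -9.36046742]
```

View pics/h1c.png

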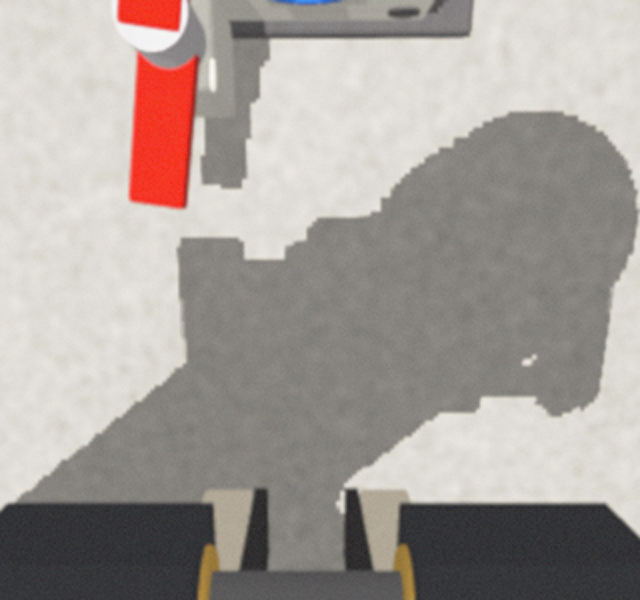

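The crop shows empty fingers: there is no lance between the pads (400–640 rows), so the grasp missed. I'll look at where the lance is now.

```bash
python3 - <<'E'
from h import *
im,K,T=shot('top'); sc,_,_=shot('scene')
bot.move_ptp([480,-140,150],down(-0.39)); w,Kw,Tw=shot('wrist','pics/w3.png'); np.savez('w3.npz',K=Kw,T=Tw)
A=cv2.resize(im[150:250,330:430],(300,300),interpolation=2);B=cv2.resize(sc[180:270,210:300],(300,300),interpolation=2)
C=cv2.resize(w[50:300,150:470],(500,391),interpolation=2)
o=np.zeros((600,800,3),np.uint8);o[:300,:300]=A;o[300:,:300]=B;o[:391,300:]=C
cv2.imwrite('pics/d1.png',o[:,:,::-1])
m=blue(w);m[:,:250]=0;m[:,370:]=0;print(blobs(m)[0]);print(bot.read_state()['t'],bot.read_state()['tcp_pos'])
E
```

```text
[([308.9, 232.4], [293, 195, 33, 76, 2156])]
15.5333 [ 479.98374705 -139.29290891  149.73427952]
```

View pics/d1.png

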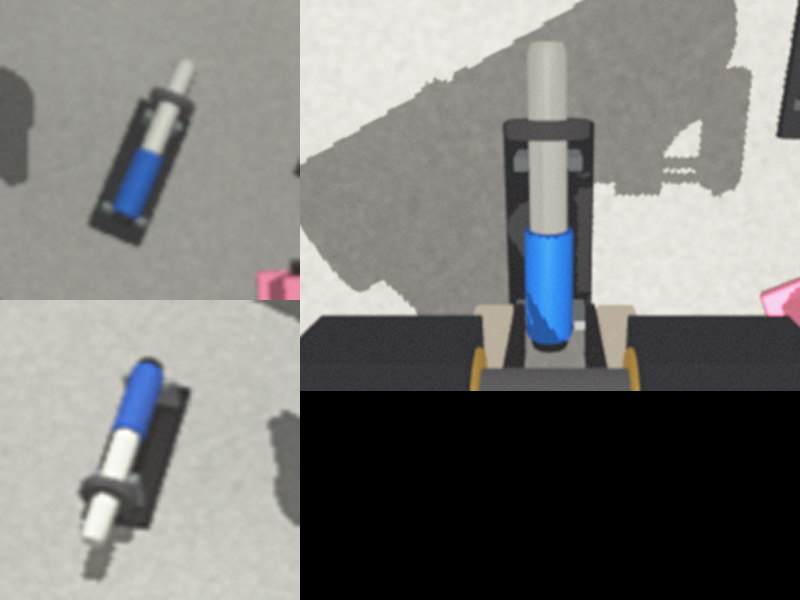

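d1 shows the lance still in its rest, undisturbed (sleeve at inset (548,285), tip (547,45)), so the fingers closed on nothing. I'll repeat the descent with state checks before and after closing.

```bash
python3 - <<'E'
from h import *
a=-0.39;u=np.array([np.cos(a),np.sin(a)]);o=np.array([446.6,-122.4]);g=o+12*u
P=lambda k:(lambda s:print(k,round(s['t'],2),np.round(s['tcp_pos'],1),round(s['width'],1),np.round(s['finger_force'],1),np.round(s['contact_force'],1)))(bot.read_state())
bot.move_gripper(70,50);bot.move_ptp([*g,110],down(a));P('above')
bot.line_to([*g,31],100);P('down');im,K,T=shot('wrist','pics/g1.png')
bot.move_gripper(20,50);P('closed');bot.pause(.2);P('later')
im2,K,T=shot('wrist','pics/g2.png')
cv2.imwrite('pics/g12.png',np.hstack([im,im2])[:300,:,::-1][:, :1280][:, ::1].repeat(1,0) if 0 else cv2.resize(np.hstack([im[:,120:520],im2[:,120:520]]),(800,400))[:,:,::-1])
E
```

```text
above 16.82 [ 456.2 -126.9  109.1] 69.6 0.0 [ 0.9 -0.4  0.7]
down 17.76 [ 458.3 -127.    31.5] 69.7 0.0 [ 0.6 -0.   0.2]
closed 18.78 [ 457.7 -127.    31. ] 20.0 0.0 [ 0.  -0.3 -0. ]
later 18.98 [ 457.7 -127.    31. ] 20.1 0.0 [ 0.1 -1.  -0.2]
```

View pics/g12.png

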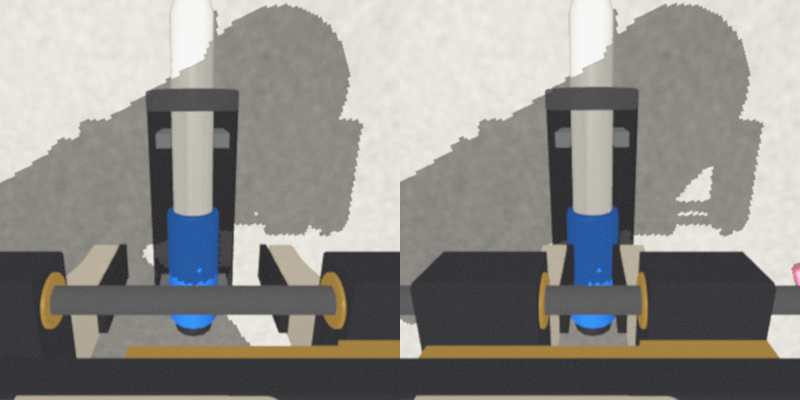

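g12: before and after closing, the fingers are on either side of the blue sleeve at (592,215–330). After closing they look in contact with it, yet the state reads 20 mm and no force, which contradicts a 30 mm sleeve. I'll close fully, lift a little and see whether the sleeve follows.

```bash
python3 - <<'E'
from h import *
P=lambda k:(lambda s:print(k,round(s['t'],2),np.round(s['tcp_pos'],1),round(s['width'],1),np.round(s['finger_force'],1),np.round(s['contact_force'],1),np.round(s['moment'],2)))(bot.read_state())
def gap(im):
    print('blue',[b for b in blobs(blue(im))[0] if 250<b[0][0]<370]); r=im[246,270:350].astype(int); print(' '.join('B' if p[2]>p[0]+50 else ('d' if p.max()<60 else ('t' if p[0]>p[2]+15 else '.')) for p in r).replace(' ',''))
gap(cv2.imread('pics/g2.png')[:,:,::-1]);gap(cv2.imread('pics/h1.png')[:,:,::-1])
bot.move_gripper(0,50);P('closed0');gap(bot.camera('wrist'))
s=bot.read_state();p=np.array(s['tcp_pos']);bot.line_to([p[0],p[1],46],60);P('up15');gap(bot.camera('wrist'))
E
```

```text
blue [([312.6, 246.0], [286, 206, 53, 80, 3244]), ([312.6, 320.3], [290, 314, 46, 15, 509])]
ttttttttttttttttt.ddddd.BBBBBBBBBBBBBBBBBBBBBBBBBBBBBBBBBBBBBBB.ddddd.tttttttttt
blue [([313.0, 0.3], [299, 0, 29, 2, 44])]
tttttttttttttttt..ddddd.........................................dddd..tttttttttt
closed0 19.61 [ 457.7 -127.    31. ] 0.4 0.0 [ 0.1 -0.4  0. ] [ 0.05  0.03 -0.  ]
blue [([312.4, 229.7], [286, 206, 53, 78, 1716]), ([312.9, 321.4], [312, 315, 3, 14, 37])]
....d......tttttttttttttttttttttttt..dddd.BB.dddd...ttttttttttttttttttttttt.....
up15 20.06 [ 458.2 -126.9   46.6] 0.5 0.0 [-0.8  0.   0.1] [-0.01 -0.   -0.01]
blue [([312.8, 226.2], [289, 199, 49, 86, 1959])]
............ttttttttttttttttttttttt..dddd.BBBdddd..tttttttttttttttttttttttt.....
```

The closed fingers hide the sleeve without touching it, so they pass above it. The fingertips are therefore really about 40 mm short of the stated TCP, and their image row (245, against a predicted ~221) says the same. A gentle guarded touch on the sleeve's top will measure the offset.

```bash
python3 - <<'E'
from h import *
s=bot.read_state();p=np.array(s['tcp_pos']);f0=s['contact_force'][2]
x,y=457.7,-127.0
bot.line_to([x,y,34],60); z=34
while z>5:
    z-=1; bot.line_to([x,y,z],25); s=bot.read_state(); f=s['contact_force']-np.array([0,0,f0]) if 0 else s['contact_force']
    if abs(f[2]-f0)>4: break
print(z,s['t'],s['tcp_pos'],s['contact_force'],s['width'])
bot.line_to([x,y,z+8],60)
print(bot.read_state()['t'])
E
```

```text
27 22.2083 [ 457.90047289 -127.02820547   27.3138176 ] [-1.53863232 -0.29044261  4.54804209] 0.4824979343492599
22.4917
```

Contact at reported z ≈ 27.4 on the sleeve's top (65 mm) means the real fingertips are about 37.5 mm above the reported TCP. I'll grasp with that correction.

```bash
cat >> h.py <<'E'
def P(k):
    s=bot.read_state();print(k,round(s['t'],2),np.round(s['tcp_pos'],1),round(s['width'],1),np.round(s['finger_force'],1),np.round(s['contact_force'],1),np.round(s['moment'],2),flush=True);return s
E
python3 - <<'E'
from h import *
x,y=457.7,-127.0
bot.line_to([x,y,40],120);bot.move_gripper(70,50)
bot.line_to([x,y,-6.5],100);P('down');bot.move_gripper(15,50);s=P('closed')
if s['width']>25:
    bot.line_to([x,y,50],100);P('lifted')
    im,K,T=shot('wrist','pics/k1.png');tcp=np.array(bot.read_state()['tcp_pos']);a=-.39
    print('tip pred',proj(tcp+[128*np.cos(a),128*np.sin(a),56.5],K,T),'blue',[b for b in blobs(blue(im))[0] if 250<b[0][0]<370])
E
```

```text
down 24.58 [ 457.9 -127.1   -6.4] 70.0 0.0 [0.9 1.1 0.1] [ 0.02 -0.02  0.07]
closed 25.32 [ 457.8 -127.    -6.4] 28.9 50.0 [-0.1  0.3  1.6] [0.22 0.12 0.12]
lifted 26.04 [ 457.1 -127.    49.5] 28.7 50.0 [-0.7  0.6 -2.1] [0.07 0.12 0.01]
tip pred [310.89668918 -31.33857779] blue [([312.7, 261.3], [280, 229, 66, 57, 2904]), ([313.0, 329.8], [284, 315, 59, 31, 1775])]
```

```bash
python3 - <<'E'
from h import *
yl=lambda x:126.6+0.01*(x-610)
bot.move_ptp([462,yl(462),50],down(.01)); bot.line_to([462,yl(462),-1.4],100);P('pre')
t,K,T=shot('top','pics/p_top.png');s,Ks,Ts=shot('scene','pics/p_sc.png')
for n,k,TT in(('top',K,T),('sc',Ks,Ts)): print(n,'tip',proj([590,yl(590),55],k,TT),'collar',proj([549.5,yl(549),55],k,TT),'port',proj([610,126.6,55],k,TT))
w,Kw,Tw=shot('wrist','pics/p_w.png');print('wr tip',proj([590,yl(590),55],Kw,Tw),'port',proj([610,126.6,55],Kw,Tw))
A=cv2.resize(t[115:205,260:350],(400,400),interpolation=2);B=cv2.resize(s[200:300,290:390],(400,400),interpolation=2);C=cv2.resize(w[:160,160:480],(400,200))
o=np.zeros((600,800,3),np.uint8);o[:400,:400]=A;o[:400,400:]=B;o[400:,:400]=C;cv2.imwrite('pics/p.png',o[:,:,::-1])
E
```

```text
pre 27.75 [462.4 124.8  -1.1] 28.9 50.0 [-0.4 -0.2 -1.8] [0.03 0.09 0.02]
top tip [296.26645686 163.48164629] collar [295.94991579 176.05711348] port [296.42226888 157.32267595]
sc tip [345.09749661 235.78189718] collar [341.47931455 223.76685168] port [346.93870814 241.89914182]
wr tip [310.6949396  -30.17276221] port [310.54239721 -96.93585054]
```

View pics/p.png

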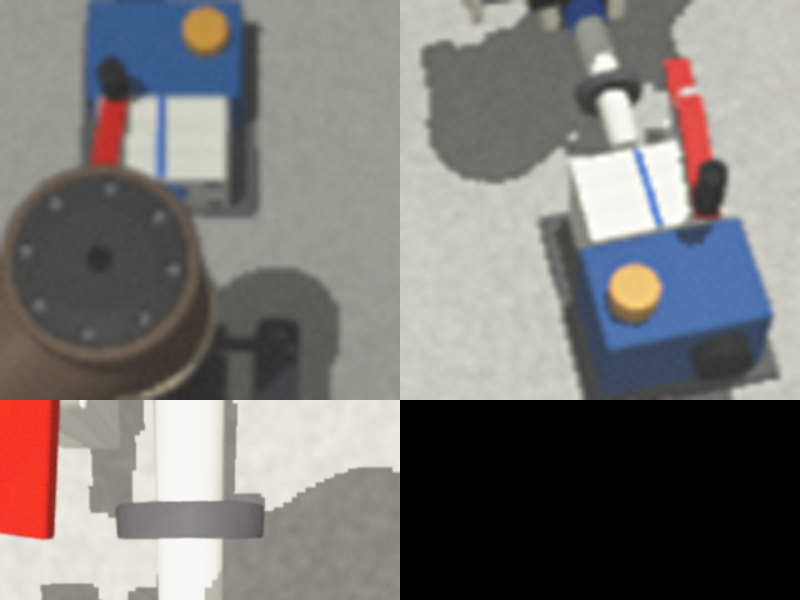

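The composite shows the lance held straight in front of the port. Its tip in the scene view is at about (345.5,235), against a prediction of (345.1,235.8), and the collar is square to the tube. I'm inserting with a force guard.

```bash
python3 - <<'E'
from h import *
yl=lambda x:126.6+0.01*(x-610)
f0=np.array(bot.read_state()['contact_force']);x=462.;log=[]
while x<530:
    d=x+128-610
    st=5 if d<-4 else 3 if d<14 else 1 if d<35 else .6
    x+=st; bot.line_to([x,yl(x)-.0,-1.4],30 if st>1 else 15); s=bot.read_state();f=np.array(s['contact_force'])-f0
    log.append((round(x+128-610,1),round(s['tcp_pos'][0]+128-610,1),*np.round(f,1)))
    lim=10 if d<14 else 33 if d<33 else 30
    if -f[0]>lim: break
for l in log: print(*map(float,l))
P('end')
E
```

```text
-15.0 -14.6 0.1 -0.9 -0.8
-10.0 -9.8 -0.3 -1.5 -0.4
-5.0 -4.8 0.5 -1.7 0.0
0.0 0.2 1.3 -0.4 -0.0
3.0 3.2 0.4 -0.9 0.7
6.0 6.2 0.3 -0.8 0.5
9.0 9.2 0.9 -0.2 -0.2
12.0 12.2 1.2 -1.2 0.3
15.0 15.2 1.3 -0.5 1.2
16.0 16.0 0.3 -0.9 0.7
17.0 17.1 -0.2 -0.5 1.3
18.0 18.1 0.8 -0.6 0.7
19.0 19.1 0.3 -0.4 0.2
20.0 20.1 0.3 -0.7 0.7
21.0 21.1 0.2 -0.8 -0.5
22.0 22.1 0.2 -0.9 0.3
23.0 23.0 -1.0 -0.3 0.4
24.0 24.0 -0.5 0.2 1.1
25.0 24.8 -1.9 0.1 0.7
26.0 25.3 -4.9 0.2 0.8
27.0 26.0 -6.1 0.3 1.7
28.0 26.6 -6.8 0.1 1.8
29.0 27.3 -6.8 1.0 2.0
30.0 28.3 -7.3 -0.2 1.1
31.0 31.4 -0.6 -0.8 0.9
32.0 31.7 -3.9 -1.1 1.0
33.0 32.0 -5.2 -0.0 1.6
34.0 32.8 -7.0 -0.0 0.9
35.0 33.7 -7.2 0.8 0.8
35.6 34.2 -6.0 0.1 0.9
36.2 34.8 -7.3 -0.0 1.3
36.8 35.4 -7.2 -1.0 1.4
37.4 36.0 -5.6 -0.5 0.8
38.0 36.7 -6.2 0.1 1.5
38.6 37.2 -6.8 -1.0 1.7
39.2 37.8 -6.4 -1.2 2.1
39.8 38.4 -6.6 -0.4 1.8
40.4 39.0 -7.1 -0.2 0.5
41.0 39.6 -6.8 0.3 1.4
41.6 40.1 -5.3 -0.0 0.2
42.2 40.6 -7.7 -0.1 1.2
42.8 40.5 -9.7 0.3 1.3
43.4 40.5 -10.7 1.5 2.4
44.0 40.5 -12.5 1.3 2.8
44.6 40.4 -14.9 2.7 3.9
45.2 40.4 -17.3 2.5 5.0
45.8 40.4 -19.4 4.0 4.6
46.4 40.4 -22.1 5.1 6.7
47.0 40.3 -23.7 6.2 7.7
47.6 40.3 -26.2 6.0 8.6
48.2 40.3 -28.2 6.7 8.6
end 40.92 [522.3 123.9  -3.5] 28.7 50.2 [-28.5   7.4   5.9] [2.88 9.8  0.43]
```

It took the seal with a drop at about 29→31 mm, then a hard stop at about 40.4 mm with the force rising to 28 N and no further motion, which is what home should feel like. I'll relieve the push, release, lift and check the collar numerically against the face.

```bash
python3 - <<'E'
from h import *
bot.line_to([523.5,125.7,-1.4],60);bot.move_gripper(42);bot.line_to([523,125.7,75],150);P('up')
im,K,T=shot('wrist','pics/q1.png')
for n,p in(('face edge84',[610,126.6,84]),('collar front top',[610,126.6,79]),('collar back top',[600,126.6,79]),('tube top at -30',[580,126,66]),('knob',[670,168,143]),('pivot',[590,168.6,101])): print(n,proj(p,K,T).round(1))
c=int(round(proj([605,126.6,79],K,T)[0]))
for dc in(-10,8): print(dc,[(r,int(im[r,c+dc].mean())) for r in range(120,240,3)])
# black knob in top and wrist view
t,Kt,Tt=shot('top','pics/q_top.png')
d=(im.max(2)<50).astype(np.uint8);print(blobs(d,60)[0][:8])
E
```

```text
up 42.34 [522.5 125.6  74.4] 41.8 0.0 [ 0.6  0.8 -0.5] [-0.1   0.02 -0.02]
face edge84 [310.8  90.5]
collar front top [310.9  90.9]
collar back top [310.7 109.8]
tube top at -30 [311.6 143.2]
knob [ 178.  -123.6]
pivot [227.4 130.1]
-10 [(120, 219), (123, 219), (126, 221), (129, 145), (132, 132), (135, 134), (138, 133), (141, 132), (144, 133), (147, 133), (150, 133), (153, 133), (156, 134), (159, 135), (162, 134), (165, 133), (168, 131), (171, 134), (174, 136), (177, 135), (180, 134), (183, 132), (186, 134), (189, 133), (192, 132), (195, 87), (198, 74), (201, 68), (204, 77), (207, 72), (210, 70), (213, 73), (216, 68), (219, 70), (222, 70), (225, 70), (228, 71), (231, 72), (234, 76), (237, 72)]
8 [(120, 222), (123, 222), (126, 222), (129, 150), (132, 140), (135, 138), (138, 137), (141, 142), (144, 137), (147, 139), (150, 139), (153, 139), (156, 139), (159, 137), (162, 138), (165, 139), (168, 138), (171, 138), (174, 140), (177, 139), (180, 136), (183, 137), (186, 140), (189, 138), (192, 139), (195, 125), (198, 74), (201, 73), (204, 70), (207, 70), (210, 67), (213, 73), (216, 74), (219, 73), (222, 69), (225, 70), (228, 73), (231, 72), (234, 72), (237, 73)]
[([603.4, 228.3], [543, 179, 97, 106, 2486]), ([265.7, 268.4], [254, 245, 20, 40, 484]), ([360.2, 268.8], [353, 245, 19, 40, 459]), ([286.1, 355.9], [0, 252, 640, 148, 34865]), ([467.4, 297.0], [390, 253, 164, 92, 10671]), ([258.0, 322.6], [253, 315, 12, 17, 157]), ([367.6, 322.7], [362, 315, 12, 17, 155])]
```

```bash
python3 - <<'E'
from h import *
im=cv2.imread('pics/q1.png')[:,:,::-1];K,T,_=cam('wrist')
print('sleeve front',proj([545,126,65],K,T))
for c in(301,319,345,275): print(c,[(r,int(im[r,c].mean())) for r in range(60,128,2)])
E
```

```text
sleeve front [310.67957156 196.92140406]
301 [(60, 234), (62, 236), (64, 236), (66, 235), (68, 235), (70, 234), (72, 235), (74, 234), (76, 234), (78, 234), (80, 233), (82, 233), (84, 236), (86, 236), (88, 232), (90, 148), (92, 117), (94, 111), (96, 85), (98, 97), (100, 102), (102, 102), (104, 98), (106, 102), (108, 102), (110, 100), (112, 100), (114, 180), (116, 221), (118, 218), (120, 219), (122, 219), (124, 219), (126, 221)]
319 [(60, 234), (62, 235), (64, 236), (66, 236), (68, 234), (70, 234), (72, 233), (74, 233), (76, 233), (78, 233), (80, 234), (82, 234), (84, 235), (86, 236), (88, 231), (90, 136), (92, 88), (94, 84), (96, 83), (98, 101), (100, 98), (102, 96), (104, 96), (106, 98), (108, 97), (110, 99), (112, 101), (114, 183), (116, 223), (118, 222), (120, 222), (122, 221), (124, 223), (126, 222)]
345 [(60, 233), (62, 234), (64, 237), (66, 236), (68, 235), (70, 233), (72, 233), (74, 233), (76, 231), (78, 232), (80, 232), (82, 233), (84, 234), (86, 235), (88, 225), (90, 140), (92, 123), (94, 71), (96, 73), (98, 75), (100, 72), (102, 70), (104, 73), (106, 69), (108, 71), (110, 70), (112, 90), (114, 102), (116, 102), (118, 99), (120, 105), (122, 98), (124, 101), (126, 102)]
275 [(60, 235), (62, 237), (64, 237), (66, 236), (68, 235), (70, 235), (72, 236), (74, 235), (76, 236), (78, 236), (80, 235), (82, 235), (84, 237), (86, 238), (88, 235), (90, 152), (92, 117), (94, 90), (96, 69), (98, 69), (100, 63), (102, 71), (104, 77), (106, 77), (108, 80), (110, 83), (112, 102), (114, 105), (116, 107), (118, 108), (120, 102), (122, 105), (124, 103), (126, 106)]
```

The face edge is at row 90, as predicted. Collar back and sleeve front (rows 113.5 and 195.5) put the tip at 38–41 mm, and it met a hard stop, so it's home. Next I fix the knob from the saved views and turn the cam.

```bash
python3 - <<'E'
from h import *
c,s=np.cos(.01),np.sin(.01);W=lambda x,y:np.array([610+c*x-s*y,126.6+s*x+c*y]);pv=W(-20,42)
w=np.load('b1.npz')
for th in(0,-.1): k=pv+80*np.array([np.cos(th+.01),np.sin(th+.01)]);print(th,'pred knob top/mid/base',[proj([*k,z],w['K'],w['T']).round(0) for z in(143,122,103)],k)
print('dark px bbox x',251,275,'y',13,37)
from math import pi
def kn(th,r=80): return pv+r*np.array([np.cos(th+.01),np.sin(th+.01)])
bot.move_gripper(60,20)
bot.line_to([522,125.7,125],200); k=kn(-.03); bot.move_ptp([*k,125],down(0.01))
im,K,T=shot('wrist','pics/r1.png'); P('over')
E
```

```text
0 pred knob top/mid/base [array([237.,  11.]), array([243.,  19.]), array([248.,  25.])] [669.57700702 169.19789002]
-0.1 pred knob top/mid/base [array([249.,  11.]), array([254.,  19.]), array([258.,  26.])] [669.25722563 161.20761941]
dark px bbox x 251 275 y 13 37
over 44.12 [668.6 166.3 123.6] 60.1 0.0 [-0.4  0.1  0.1] [-0.04  0.02  0.03]
```

The dark blob centre (263,25) fits a cam angle of about −0.17, so the knob is near (666,156). I'm gripping there and turning.

```bash
python3 - <<'E'
from h import *
c,s_=np.cos(.01),np.sin(.01);pv=np.array([610-c*20-s_*42,126.6-s_*20+c*42])
kn=lambda th,r=79:pv+r*np.array([np.cos(th+.01),np.sin(th+.01)])
t0=-.17;k=kn(t0,78);bot.line_to([*k,125],150,down(t0*.8));bot.line_to([*k,72],120);P('down')
bot.move_gripper(5,20);s=P('grip')
if s['width']>15:
    f0=np.array(s['contact_force'])
    for th in np.r_[np.arange(0,1.5,.2),1.5,1.58,1.62]:
        bot.line_to([*kn(th),72],70,down(th*.8));s=bot.read_state();p=np.array(s['tcp_pos'][:2])-pv;f=np.array(s['contact_force'])-f0
        print(round(th,2),round(float(np.arctan2(p[1],p[0]))-.01,3),round(float(np.hypot(*p)),1),np.round(f,1),round(s['width'],1),round(s['t'],1),flush=True)
        if np.linalg.norm(f)>40: print('stop');break
E
```

```text
down 45.02 [666.9 156.2  72.4] 60.1 0.0 [-0.2  0.   0.4] [ 0.01 -0.   -0.03]
grip 45.75 [667.  156.3  72.2] 19.3 20.0 [ 0.9  2.1 -0.5] [ 0.45 -0.42 -0.02]
0.0 -0.006 78.5 [-4.5 -4.8  4.2] 19.4 46.1
0.2 0.196 79.1 [-0.9 -4.3  4. ] 19.5 46.5
0.4 0.398 79.6 [ 0.8 -4.   3.4] 19.7 46.8
0.6 0.599 80.0 [ 4.  -1.5  1.6] 19.8 47.2
0.8 0.8 80.0 [ 2.9 -0.6  1.5] 19.2 47.6
1.0 1.0 80.0 [3.  0.7 2. ] 19.0 48.0
1.2 1.198 79.9 [3.1 1.6 3.4] 19.6 48.3
1.4 1.397 79.6 [2.1 3.2 2.8] 19.6 48.7
1.5 1.496 79.4 [1.  3.2 5. ] 19.5 49.0
1.58 1.569 79.3 [3.8 2.1 2.3] 19.7 49.2
1.62 1.573 79.3 [15.6  0.4 -4.9] 19.7 49.5
```

The cam met its end stop at 1.57, with the collar never in the way. I'm releasing, lifting clear and doing a numeric check before handing in.

```bash
python3 - <<'E'
from h import *
s=bot.read_state();p=s['tcp_pos']
bot.line_to([p[0]+1,p[1],72],40);bot.move_gripper(50);bot.line_to([p[0],p[1],135],150)
bot.move_ptp([500,120,150],down(0.01));P('clear')
im,K,T=shot('wrist','pics/f1.png');r=cv2.inRange(im,(120,0,0),(255,70,70))
for b in blobs(r,100)[0]: print(b)
print('blade tip closed',proj([590,119,77],K,T),'pivot',proj([590,168,77],K,T),'knob',proj([590,249,101],K,T))
E
```

```text
clear 52.16 [500.  120.1 149.5] 49.8 0.0 [0.8 0.6 0.9] [-0.05  0.01  0.01]
([196.3, 88.1], [138, 76, 113, 25, 2585])
([288.8, 90.5], [261, 80, 54, 23, 1133])
([9.3, 237.5], [0, 219, 27, 36, 571])
blade tip closed [314.34834352  91.83105717] pivot [251.35581541  91.09854988] knob [130.47094033  88.32095618]
```

The blade lies across at cols 261–314, row 90, against a predicted tip of (314,92). The robot is clear, so I'm handing in.

```bash
python3 -c "
from plant import bot
print(bot.close_job())"
```

```text
the job is handed in; nothing more can be done
None
```

The job is handed in: the blue lance was pushed to a hard stop (peak about 28 N), the camera put its tip 38–41 mm deep, and the red cam was then turned to its stop at 1.57 rad and released with the arm clear; no verdict was returned.

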